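# Latch the wide bib tub

## Robot

A 6-joint arm with a two-finger parallel gripper is mounted at the origin on the work surface. World frame = base frame: x ahead of the robot, y to its left, z up, the work surface at z = 0. Lengths are in mm, angles in rad, forces in N, time in s.
With the tool pointing down it reaches from about 350 to 775 mm from the base axis. Payload 7.3 kg.
Tool frame: the origin (TCP) lies between the finger pads; the fingertips stand 22 mm ahead of it and the grasp point (between the pads) lies 3 mm ahead of it (nose_length is the distance from the TCP to the fingertips, in mm); z points along the fingers, y is the direction in which the jaws open and shut (so a half turn about z gives the same grasp; the last joint's range is limited). The gripper opens to 92 mm and grips with 3 to 60 N. Pads are 19 mm wide; open, the fingers measure 130 mm over their backs; the gripper's body (75 mm by 190 mm) begins 47 mm behind the grasp point.
Start: joints at [-0.146, 0.342, 1.524, -0, 1.275, -0.146], TCP at [525.017, 0.02, 248.741] pointing down, gripper open.
Joint ranges: [-2.53, 2.53], [-0.77, 2.02], [0.04, 2.7], [-1, 4.14], [0.28, 2.66], [-3.11, 3.11]. Speed limits (rad/s): [2.57, 2.57, 3.14, 3.14, 3.14, 3.14].

## Interface

Orientations are given as [roll, pitch, yaw] about the fixed x, y, z axes, in that order (R = Rz(yaw) Ry(pitch) Rx(roll)).
In Python, from plant import get_obs, capture, close_job, nose_length gives the robot as it stands.
- The arm moves only by the tool step_arm, never from a script. Its argument "increments" is text: rows parted by semicolons, each of 7 numbers parted by spaces: the turn, a rotation vector about the tool's x, y, z in rad, then the shift along the tool's x, y, z in mm, then the opening, from -1 (shut) to 1 (fully open). A call has 1 to 20 rows; each row is the pose to reach, as a shift and turn from the pose commanded when the call began, along the tool's axes at that moment; what a row does not reach only later rows make up. A row lasts 1/8 s, in which the tool goes at most 62.5 mm and 10.7 degrees, less where a joint would pass 70% of its speed; a pose out of reach is approached as far as the arm can. A call with a gripper value outside its range is refused whole. The fingers move at their own pace and stop on an object; the grip force is fixed at half the most. Time passes only in rows, so rows that repeat a pose let the fingers close. It gives the time, the measured TCP pose, the force and the opening at its end, in the units of the state.
- get_obs(): the state, without advancing time (a new reading comes with each control period).
- capture(name): name is "scene" or "side" or "wrist"; returns a dict with "frame" (400x640x3 uint8, red, green, blue), "K" (3x3 intrinsics, pixels), "extrinsics" (4x4, takes a point from world to camera coordinates); the wrist camera has in their place "tool_from_camera" (4x4, takes a point from camera to tool coordinates, whose origin is the TCP and whose axes are the flange's). Camera axes: x right, y down, z forward; pixel columns grow to the right and rows downward; lengths in mm; the calibration is good to about 2 mm. A picture is of the moment at which its call begins: read the wrist's pose just before it. There is no depth.
- close_job(): hands the job in, once; it reports no verdict.
The state is a dict: "time": time; "joint_positions": joint angles; "dq": joint speeds; "tau": joint torques, N m; "tool_pos": TCP position; "tcp_rot": TCP orientation; "contact_force": force on the tool from outside, world axes, zero at the start; "moment": the same for the moment, N m; "grip_width": finger opening in mm.
Only numpy, scipy, OpenCV 4.12 (cv2) and the standard library are available. Lean on these libraries where they do the work, as an engineer would, in place of code of your own. Each camera call takes 0.05 s, during which the arm holds its last target.

## Task

The lid of the wider of the two tubs is only resting on its springy seal. Swing that tub's wire loop over the keeper on the front of its lid, then press the latch lever down flat so that the loop pulls the lid tight, and let go. Leave the latch of the narrower tub as it is.

Things in the scene. Friction and masses are not known exactly. Their poses are not given: they have to be found in the camera images.
- wide_tub: The wider white tub, fixed, 260 mm wide (y), 280 mm deep. Origin under its centre on the counter; x points back from its ledge over its lid, z up. Its front part is a ledge 60 mm high and 110 mm deep that carries the latch; the grey lid behind has its top 108 mm up when tight. The lever's hinge axis runs along y at x = -75 mm, y = 0, z = 88 mm. The other tub is 150 mm wide, with the same latch.
- wide_keeper (a point): Wide tub's keeper: steel upright plate, 26 mm wide, 4 mm thick, top 9 mm above this point, with a flat seat 3 mm below it reaching 16 mm behind it, at the middle of the lid's front edge. The point is where the middle of the loop's bar lies when pulled tight, just behind the plate. Axes as the tub's (tipping with the lid). At the start it is 43 mm behind and 37 mm above the lever's hinge.
- wide_loop_bar (a point): Middle of the cross bar of the wide tub's wire loop: steel, 6 mm thick, bar 60 mm long, two legs 80 mm long hinged freely on the lever 28 mm from its hinge. It starts leaning against a stop 15 to 30 degrees past upright, away from the lid, bar higher than the lever's end. Pushed towards the lid past upright, it falls over the keeper by its own weight, onto the seat up to 14 mm behind the plate.
- wide_lever_end (a point): Free end of the wide tub's lever, mid upper face: steel plate 26 mm wide, 5 mm thick, 68 mm long from its hinge, upper face 4.5 mm off the hinge axis. x along it to the hinge, z out of the upper face. Starts 64 to 74 degrees up, leaning away from the lid; down, it is level against a stop. Stays where left; with the loop hooked it takes under 12 N near its end, then stays over centre.
- wide_lid (a joint): Angle of the wide tub's lid about the hinge on its rear edge, rad: 0 is pressed right onto the rim, about 0.043 as it rests on the springy seal at the start (front edge 7 mm too high). About 0.01 when properly latched. It cannot open beyond 0.07.
- narrow_lever_end (a point): The same point on the lever of the narrower tub, which is to be left alone.

How it is judged (in metres and radians):
On the way:
1. the wide tub's loop is over its keeper: its bar lies behind the plate, below the plate's top, with the lever still raised (x of wide_loop_bar in the frame of wide_keeper between -0.004 and 0.02 m and z of wide_loop_bar in the frame of wide_keeper below 0.006 m and z of wide_lever_end in the frame of wide_keeper above -0.01 m), for 0.2 s.
At the end, for the whole second after the job is handed in: The wide tub's loop bar lies behind its keeper plate (within 6 mm of the seat point), its lever lies within 10 degrees of level and its lid is pulled down to below 0.016 rad (front edge within 2.6 mm of the rim) (x of wide_loop_bar in the frame of wide_keeper between -0.004 and 0.006 m and z of wide_loop_bar in the frame of wide_keeper below 0.006 m and angle between wide_lever_end's own z axis and vertical below 0.17 rad and value of joint wide_lid below 0.016 rad); the robot touches nothing.
It fails at once if the narrow tub's lever is moved by more than 15 mm (distance of narrow_lever_end from where it was at the start of the episode above 0.015 m).
It also fails if it takes over 38 s, if anything falls off the work surface, if the arm or the gripper's body presses on something with over 40 N, if the wrist force passes 120 N, or if a joint passes its speed limit or range.

## Working session

There is one attempt and no reset: what is moved stays moved. The work goes in short steps, Python scripts to look and compute and a tool call to move; the robot and the scene stay as the last step left them, time stands still between calls to the robot, and variables do not carry over. Pictures are saved under pics/ and viewed, and the job is handed in when it is done.

Besides the shell and the picture viewer there is one more tool, called by a JSON object that holds its "op" and its "data", one argument or row to a line. step_arm: Moves the arm, as the interface text tells. Its arguments: {"type":"object","properties":{"increments":{"type":"string"}},"required":["increments"]}

```bash
ls; mkdir -p pics
python3 - <<'E'
from plant import *
import cv2,numpy as np
o=get_obs();print(o)
print(nose_length if not callable(nose_length) else nose_length())
for n in ["scene","side","wrist"]:
    c=capture(n);cv2.imwrite(f"pics/{n}0.png",c["frame"][:,:,::-1])
    print(n,{k:np.round(v,4).tolist() for k,v in c.items() if k!="frame"})
    np.savez(f"pics/{n}0.npz",**{k:v for k,v in c.items()})
E
```

```text
pics
{'time': 0.0, 'joint_positions': array([-1.46006646e-01,  3.42733537e-01,  1.52504089e+00, -1.69093575e-05,
        1.27540277e+00, -1.46008881e-01]), 'dq': array([-8.86415214e-04,  2.17036224e-05,  1.34230079e-03, -1.21378069e-03,
        9.96421474e-04,  4.99546788e-04]), 'tau': array([ 7.61924657e-04, -4.31245601e+01, -2.44219762e+01,  7.17750052e-02,
        5.59406646e-02, -1.04314388e-04]), 'tool_pos': array([5.24613779e+02, 7.07235169e-02, 2.48031000e+02]), 'tcp_rot': array([-3.14002262e+00, -2.14538403e-04,  1.57080333e+00]), 'contact_force': array([-0.38998449, -0.80394546,  0.63012581]), 'moment': array([ 0.0327688 ,  0.00294656, -0.07969767]), 'grip_width': 92.03908471287328}
22.0
scene {'K': [[473.7971, 0.0, 322.2488], [0.0, 473.7971, 201.7046], [0.0, 0.0, 1.0]], 'extrinsics': [[-0.351, 0.9362, 0.0179, 212.5302], [0.5831, 0.2334, -0.7782, -261.1209], [-0.7327, -0.2627, -0.6278, 1669.3931], [0.0, 0.0, 0.0, 1.0]]}
side {'K': [[367.3249, 0.0, 318.3987], [0.0, 367.3249, 208.6452], [0.0, 0.0, 1.0]], 'extrinsics': [[0.9956, -0.0932, 0.0029, -618.153], [-0.0484, -0.5429, -0.8384, 109.8827], [0.0797, 0.8346, -0.5451, 941.3487], [0.0, 0.0, 0.0, 1.0]]}
wrist {'K': [[314.4451, 0.0, 319.3236], [0.0, 314.4451, 193.6428], [0.0, 0.0, 1.0]], 'tool_from_camera': [[0.0005, -0.9509, -0.3096, 85.3404], [1.0, 0.0004, 0.0005, -0.0964], [-0.0003, -0.3096, 0.9509, -135.1917], [0.0, 0.0, 0.0, 1.0]]}
```

View pics/scene0.png

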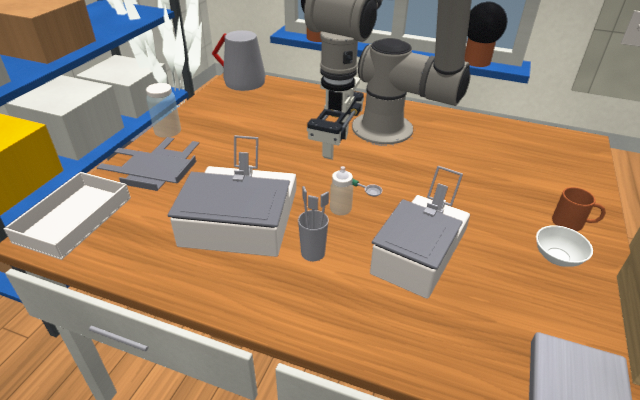

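View pics/side0.png

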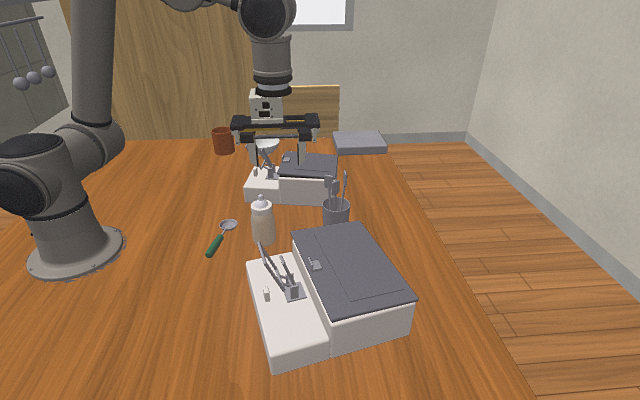

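View pics/wrist0.png

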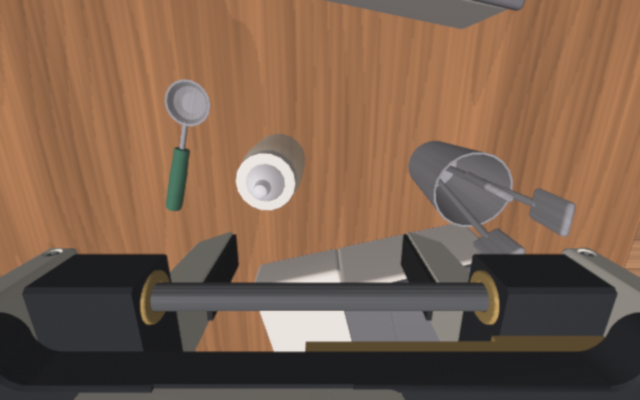

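The wide tub is at the left of the scene view (latch about 245,165) and near in the side view (latch about 285,275). The narrow one is on the far side. I'll enlarge both next.

Run:
```python
import cv2
a=cv2.imread("pics/scene0.png")[125:260,160:310];cv2.imwrite("pics/sc_crop.png",cv2.resize(a,None,fx=5,fy=4.4,interpolation=cv2.INTER_CUBIC)[:594])
a=cv2.imread("pics/side0.png")[220:370,235:425];cv2.imwrite("pics/si_crop.png",cv2.resize(a,None,fx=4,fy=4,interpolation=cv2.INTER_CUBIC))
```

```text
(no output)
```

View pics/sc_crop.png

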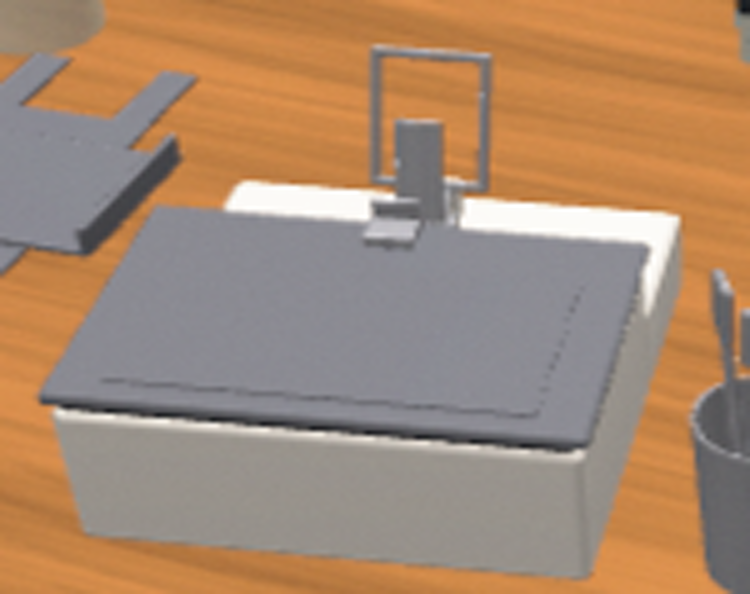

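View pics/si_crop.png

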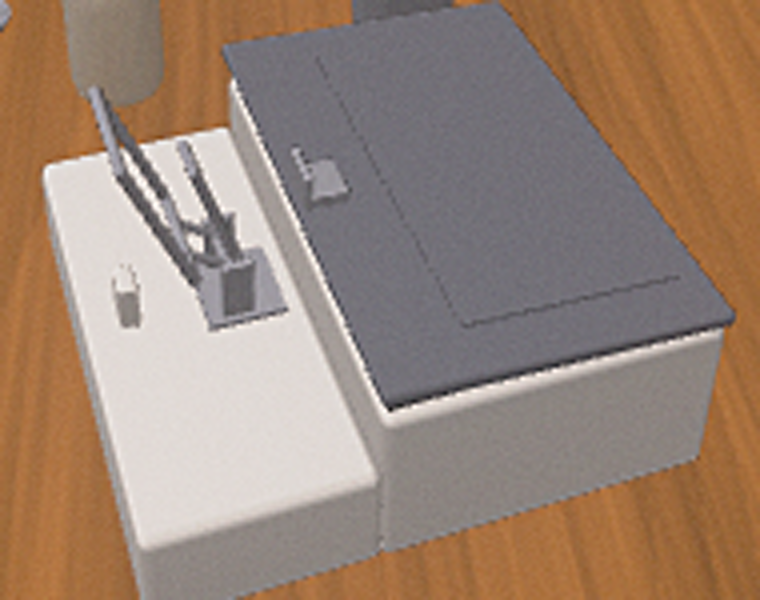

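```bash
cat > h.py <<'E'
import numpy as np,cv2
from scipy.optimize import least_squares
def proj(P,c):
    E=c["extrinsics"];K=c["K"];q=P@E[:3,:3].T+E[:3,3];q=q@K.T;return q[:,:2]/q[:,2:]
def T(p,P):
    c,s=np.cos(p[2]),np.sin(p[2]);P=np.atleast_2d(P).astype(float)
    return np.c_[p[0]+c*P[:,0]-s*P[:,1],p[1]+s*P[:,0]+c*P[:,1],P[:,2]]
def latch(a,b):
    d=np.array([-np.cos(a),0,np.sin(a)]);n=np.array([np.sin(a),0,np.cos(a)])
    H=np.array([-75,0,88.])
    return H+68*d+4.5*n, H+28*d, H+28*d+80*np.array([-np.sin(b),0,np.cos(b)])
E
cat > fit.py <<'E'
from h import *
sc=dict(np.load("pics/scene0.npz"));si=dict(np.load("pics/side0.npz"))
S=lambda u,v:(u/5+160-.4,v/4.4+125-.4); D=lambda u,v:(u/4+235-.4,v/4+220-.4)
Y=np.array([0,1,0])
def model(p):
    L,_,B=latch(p[3],p[4])
    s=[(140,-130,0),(140,130,0),B-30*Y,B+30*Y,L-13*Y,L+13*Y,(-34,-13,134),(-34,13,134)]
    d=[(140,-130,0),(-30,-130,0),(-30,-130,60),B-30*Y,B+30*Y,L]
    return np.array(s,float),np.array(d,float)
ms=np.array([S(85,533),S(590,577),S(377,50),S(489,57),S(398,121),S(442,123),S(374,203),S(416,205)])
md=np.array([D(697,457),D(380,550),D(378,478),D(116,173),D(96,92),D(188,148)])
def r(p):
    s,d=model(p);return np.r_[proj(T(p,s),sc)-ms,proj(T(p,d),si)-md].ravel()
f=least_squares(r,[600,-300,0,1.2,.4],loss='soft_l1')
p=f.x;print(p,np.degrees(p[2:]));print(r(p).reshape(-1,2).round(1))
L,P,B=latch(p[3],p[4])
for n,q in dict(hinge=(-75,0,88),keeper=(-32,0,125),lever=L,bar=B).items(): print(n,np.round(q,1),T(p,q).round(1))
# free triangulation
def tri(a,b):
    return least_squares(lambda X:np.r_[(proj(X[None],sc)-a)[0],(proj(X[None],si)-b)[0]],T(p,B)[0]).x
print("tri bar-",tri(ms[2],md[3]),"bar+",tri(ms[3],md[4]),"lever",tri((ms[4]+ms[5])/2,md[5]))
np.save("pics/p.npy",p)
E
python3 fit.py
```

```text
[ 6.06406089e+02 -2.34924992e+02  2.37085367e-01  1.48337521e+00
  5.61325839e-01] [13.58399091 84.99113874 32.16160151]
[[-0.3  1. ]
 [ 0.7  1.3]
 [ 0.4 -2.5]
 [ 0.  -2.4]
 [-0.8 -0.7]
 [ 0.  -0.3]
 [ 0.6 -3.3]
 [ 2.  -2.9]
 [ 1.3  1.2]
 [ 0.3  2.5]
 [ 1.4 -0.3]
 [-0.4 -2. ]
 [-2.  -2. ]
 [ 2.4  0.4]]
hinge [-75   0  88] [[ 533.5 -252.5   88. ]]
keeper [-32   0 125] [[ 575.3 -242.4  125. ]]
lever [-76.5   0.  156.1] [[ 532.1 -252.9  156.1]]
bar [-120.     0.   183.6] [[ 489.7 -263.1  183.6]]
tri bar- [ 497.69819777 -292.09521898  178.10679797] bar+ [ 485.86928854 -233.01815993  178.1053532 ] lever [ 528.54207724 -251.61803772  155.10102873]
```

{"op": "step_arm", "data": {
  "increments": "0 0 0.17 -30 -6 0 -1; 0 0 0.34 -60 -12 0 -1; 0 0 0.51 -90 -18 0 -1; 0 0 0.68 -120 -24 0 -1; 0 0 0.85 -150 -30 0 -1; 0 0 1.02 -185 -36 0 -1; 0 0 1.19 -220 -42 0 -1; 0 0 1.33 -255 -50 0 -1; 0 0 1.33 -255 -50 0 -1; 0 0 1.33 -255 -50 0 -1"
}}

```text
time: 1.4
tool_pos: [474.9, -254.4, 248.4]
tcp_rot: [-3.141, 0.0, 0.242]
contact_force: [-0.5, 0.6, 0.7]
grip_width: 1.0
```

```bash
cat > cap.py <<'E'
from plant import *
import cv2,numpy as np,sys
from scipy.spatial.transform import Rotation as R
tag=sys.argv[1]
o=get_obs();print({k:np.round(o[k],3).tolist() for k in ["time","tool_pos","tcp_rot","contact_force","grip_width","joint_positions"]})
for n in sys.argv[2:]:
    c=capture(n)
    if n=="wrist":
        M=np.eye(4);M[:3,:3]=R.from_euler("xyz",o["tcp_rot"]).as_matrix();M[:3,3]=o["tool_pos"]
        c["extrinsics"]=np.linalg.inv(M@c["tool_from_camera"])
    np.savez(f"pics/{n}{tag}.npz",**c);cv2.imwrite(f"pics/{n}{tag}.png",c["frame"][:,:,::-1])
E
python3 cap.py 1 wrist
```

```text
{'time': 1.4, 'tool_pos': [474.912, -254.44, 248.436], 'tcp_rot': [-3.141, 0.0, 0.242], 'contact_force': [-0.512, 0.635, 0.666], 'grip_width': 1.001, 'joint_positions': [-0.634, 0.368, 1.486, 0.0, 1.289, 0.694]}
```

View pics/wrist1.png

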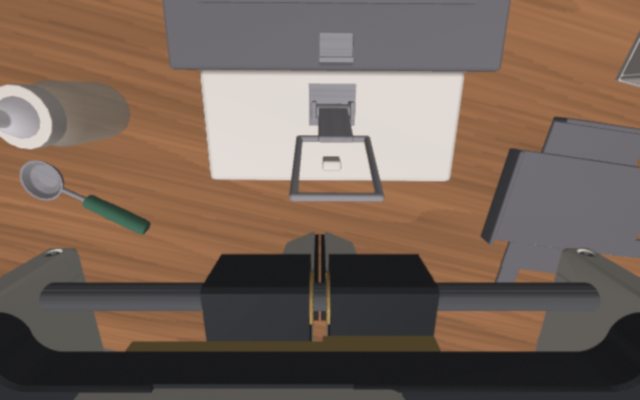

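The wrist view is well aligned with the tub. The bar lies along row 196 (columns 291–382), the lever end is near (335,138), the keeper plate near (336,62) and the lid's front edge at row 69. I'll take a second view from further back and lower.

{"op": "step_arm", "data": {
  "increments": "0 0 0 -20 4 0 -1; 0 0 0 -40 8 10 -1; 0 0 0 -50 11 30 -1; 0 0 0 -50 11 40 -1; 0 0 0 -50 11 40 -1; 0 0 0 -50 11 40 -1"
}}

```text
time: 2.2
tool_pos: [429.6, -277.6, 209.3]
tcp_rot: [3.141, -0.001, 0.242]
contact_force: [-0.9, 0.9, 0.2]
grip_width: 0.2
```

```bash
python3 cap.py 2 wrist
```

```text
{'time': 2.2, 'tool_pos': [429.606, -277.556, 209.345], 'tcp_rot': [3.141, -0.001, 0.242], 'contact_force': [-0.942, 0.887, 0.172], 'grip_width': 0.243, 'joint_positions': [-0.724, 0.353, 1.624, 0.0, 1.164, 0.606]}
```

View pics/wrist2.png

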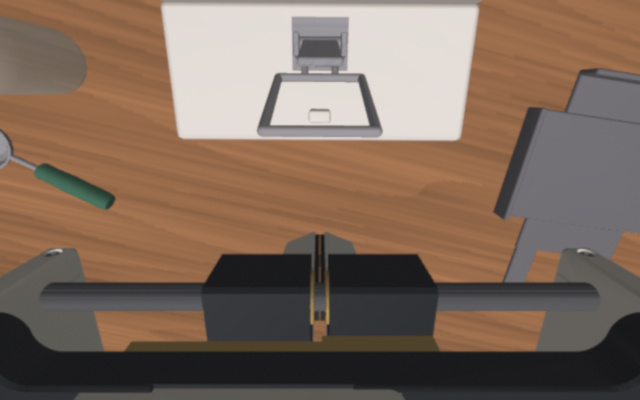

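```bash
cat > fit2.py <<'E'
from h import *
w1=dict(np.load("pics/wrist1.npz"));w2=dict(np.load("pics/wrist2.npz"))
Y=np.array([0,1,0])
def tri(a,b):
    return least_squares(lambda X:np.r_[(proj(X[None],w1)-a)[0],(proj(X[None],w2)-b)[0]],[500,-260,150]).x
for n,a,b in [("barL",(291,198),(258,133)),("barR",(382,199),(382,132)),("ledgeL",(212,180),(179,138)),("ledgeR",(450,180),(462,138)),("leg bottomL",(300,138),(276,75)),("leg bottomR",(369,138),(366,75))]:
    print(n,tri(a,b).round(1))
def model(p):
    L,_,B=latch(p[3],p[4])
    return np.array([B-27*Y,B+27*Y,L-13*Y,L+13*Y,(-37,-13,134),(-37,13,134),(-140,-124,60),(-140,124,60)],float),np.array([B-27*Y,B+27*Y,(-140,-124,60),(-140,124,60)],float)
m1=np.array([(378,196),(295,196),(352,138),(318,138),(354,62),(319,62),(450,180),(212,180)],float)
m2=np.array([(377,131),(263,131),(462,138),(179,138)],float)
def r(p):
    a,b=model(p);return np.r_[proj(T(p,a),w1)-m1,proj(T(p,b),w2)-m2].ravel()
f=least_squares(r,[600,-240,.24,1.2,.4],loss='soft_l1');p=f.x
print(p,np.degrees(p[2:]));print(r(p).reshape(-1,2).round(1))
L,P,B=latch(p[3],p[4])
for n,q in dict(hinge=(-75,0,88),keeper=(-32,0,125),lever=L,bar=B).items(): print(n,np.round(q,1),T(p,q).round(1))
E
python3 fit2.py
```

```text
barL [ 483.9 -230.5  178.8]
barR [ 499.8 -291.7  182.3]
ledgeL [ 443.1 -144.5   62.6]
ledgeR [ 503.8 -387.9   65.5]
leg bottomL [ 515.1 -225.3  111.7]
leg bottomR [ 529.8 -285.2  108.3]
[ 6.10221014e+02 -2.32720530e+02  2.37046971e-01  1.37059789e+00
  5.14754928e-01] [13.58179098 78.52947434 29.49328489]
[[-0.5  2.5]
 [ 1.5  2.1]
 [ 2.   0.1]
 [-0.1 -0.1]
 [-0.6  8. ]
 [-0.7  7.8]
 [-3.4 -1.2]
 [ 1.8 -2.4]
 [-3.4 -0.9]
 [ 2.7 -1.4]
 [-5.1 -0.9]
 [ 1.9 -2.2]]
hinge [-75   0  88] [[ 537.3 -250.3   88. ]]
keeper [-32   0 125] [[ 579.1 -240.2  125. ]]
lever [-84.1   0.  155.5] [[ 528.5 -252.5  155.5]]
bar [-120.     0.   185.1] [[ 493.6 -260.9  185.1]]
```

{"op": "step_arm", "data": {
  "increments": "0 0 0 0 0 20 -1; 0 0 0 20 0 20 -1; 0 0 0 40 0 20 -1; 0 0 0 48 0 20 -1; 0 0 0 54 0 20 -1; 0 0 0 60 0 20 -1; 0 0 0 60 0 20 -1"
}}

```text
time: 3.12
tool_pos: [487.5, -263.3, 188.8]
tcp_rot: [3.141, -0.0, 0.241]
contact_force: [-0.0, -1.2, -0.2]
grip_width: 0.5
```

```bash
python3 cap.py 3 side wrist
```

```text
{'time': 3.125, 'tool_pos': [487.471, -263.284, 188.789], 'tcp_rot': [3.141, -0.0, 0.241], 'contact_force': [-0.005, -1.213, -0.209], 'grip_width': 0.504, 'joint_positions': [-0.634, 0.448, 1.534, 0.0, 1.16, 0.696]}
```

Run:
```python
import cv2,numpy as np
a=cv2.imread("pics/side3.png")[170:370,205:425];a=cv2.resize(a,None,fx=2.2,fy=2.2,interpolation=cv2.INTER_CUBIC)
b=cv2.imread("pics/wrist3.png")[:260,160:480]
b=cv2.resize(b,(310,252));c=np.zeros((440,800,3),np.uint8);c[:440,:484]=a;c[:252,488:798]=b;cv2.imwrite("pics/c3.png",c)
```

```text
(no output)
```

View pics/c3.png

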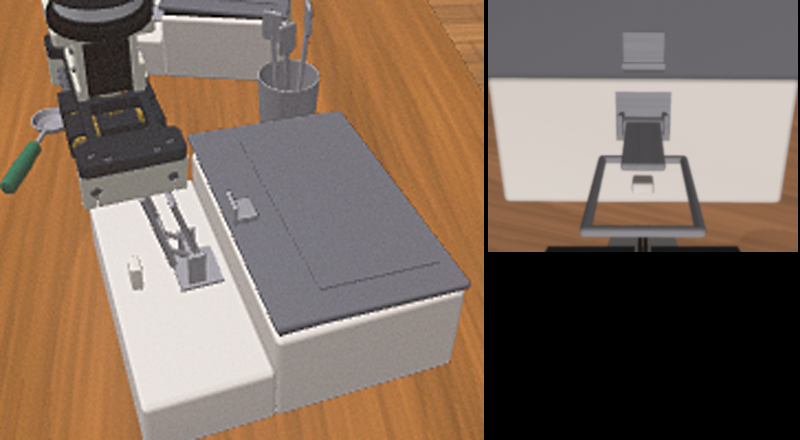

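In the wrist view the bar (crop row 232) is right in front of the fingertips, so I'll keep pushing gently.

{"op": "step_arm", "data": {
  "increments": "0 0 0 6 0 0 -1; 0 0 0 12 0 0 -1; 0 0 0 18 0 0 -1; 0 0 0 24 0 0 -1; 0 0 0 28 0 0 -1; 0 0 0 28 0 0 -1"
}}

```text
time: 3.98
tool_pos: [514.8, -256.5, 188.6]
tcp_rot: [3.142, -0.0, 0.241]
contact_force: [-0.5, 0.9, 0.1]
grip_width: -0.0
```

```bash
python3 cap.py 4 wrist
```

```text
{'time': 3.975, 'tool_pos': [514.815, -256.484, 188.649], 'tcp_rot': [3.142, -0.0, 0.241], 'contact_force': [-0.466, 0.889, 0.092], 'grip_width': -0.014, 'joint_positions': [-0.595, 0.485, 1.472, 0.0, 1.185, 0.734]}
```

View pics/wrist4.png

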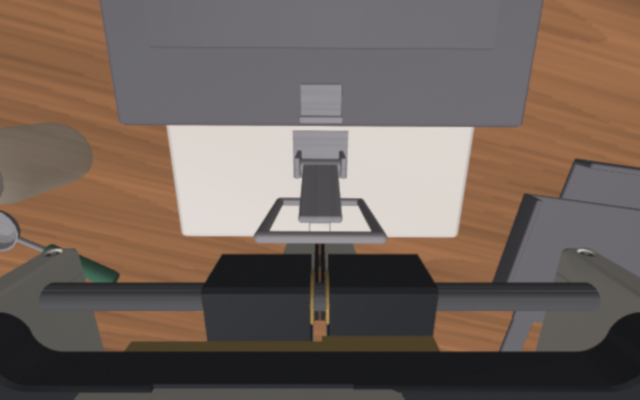

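The bar (row 238) is riding ahead of the fingers and the lever end is at row 218. I'll push on past upright.

{"op": "step_arm", "data": {
  "increments": "0 0 0 4 0 0 -1; 0 0 0 8 0 0 -1; 0 0 0 12 0 0 -1; 0 0 0 16 0 0 -1; 0 0 0 16 0 0 -1; 0 0 0 16 0 0 -1; 0 0 0 16 0 0 -1"
}}

```text
time: 4.9
tool_pos: [530.0, -252.8, 188.7]
tcp_rot: [-3.142, 0.0, 0.241]
contact_force: [0.0, 1.1, 0.3]
grip_width: 0.4
```

```bash
python3 cap.py 5 wrist
```

```text
{'time': 4.9, 'tool_pos': [529.974, -252.815, 188.745], 'tcp_rot': [-3.142, 0.0, 0.241], 'contact_force': [0.026, 1.055, 0.302], 'grip_width': 0.427, 'joint_positions': [-0.576, 0.506, 1.436, -0.0, 1.2, 0.754]}
```

View pics/wrist5.png

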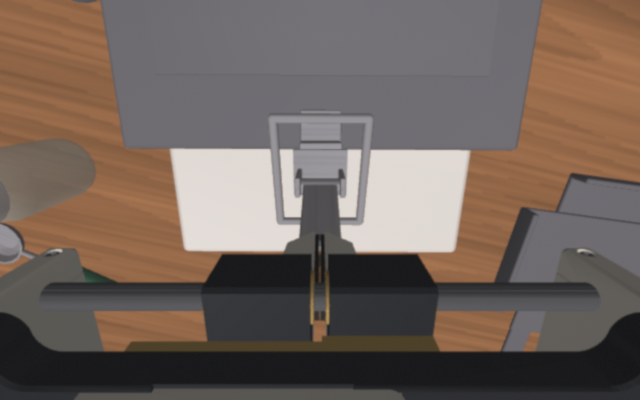

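The loop has fallen over the keeper: its bar is at row 118, behind the plate at about row 143. Next I'll check it from the side and measure.

```bash
python3 cap.py 5 side scene
python3 - <<'E'
import cv2,numpy as np
a=cv2.imread("pics/side5.png")[220:340,225:385];a=cv2.resize(a,None,fx=5,fy=5,interpolation=cv2.INTER_CUBIC);cv2.imwrite("pics/c5.png",a)
a=cv2.imread("pics/scene5.png")[120:220,190:310];a=cv2.resize(a,None,fx=5,fy=5,interpolation=cv2.INTER_CUBIC);cv2.imwrite("pics/d5.png",a)
from h import *
w=dict(np.load("pics/wrist5.npz"))
def bp(u,v,z):
    E=w["extrinsics"];K=w["K"];C=-E[:3,:3].T@E[:3,3];d=E[:3,:3].T@np.linalg.inv(K)@np.array([u,v,1]);return (C+d*(z-C[2])/d[2]).round(1)
print("bar",bp(321,119,125),"plate bot front",bp(320,149,116),"plate?",bp(320,142,130),"leg piv",bp(320,221,112),"hinge bkt",bp(320,185,88),"ledge front",bp(320,251,60))
E
```

```text
{'time': 4.95, 'tool_pos': [530.014, -252.809, 188.771], 'tcp_rot': [3.142, -0.0, 0.241], 'contact_force': [0.102, 0.917, 0.023], 'grip_width': 0.351, 'joint_positions': [-0.576, 0.506, 1.436, 0.0, 1.2, 0.754]}
bar [ 596.2 -236.6  125. ] plate bot front [ 576.5 -240.8  116. ] plate? [ 583.1 -239.2  130. ] leg piv [ 524.6 -253.7  112. ] hinge bkt [ 544.3 -248.9   88. ] ledge front [ 473.7 -266.4   60. ]
```

View pics/c5.png

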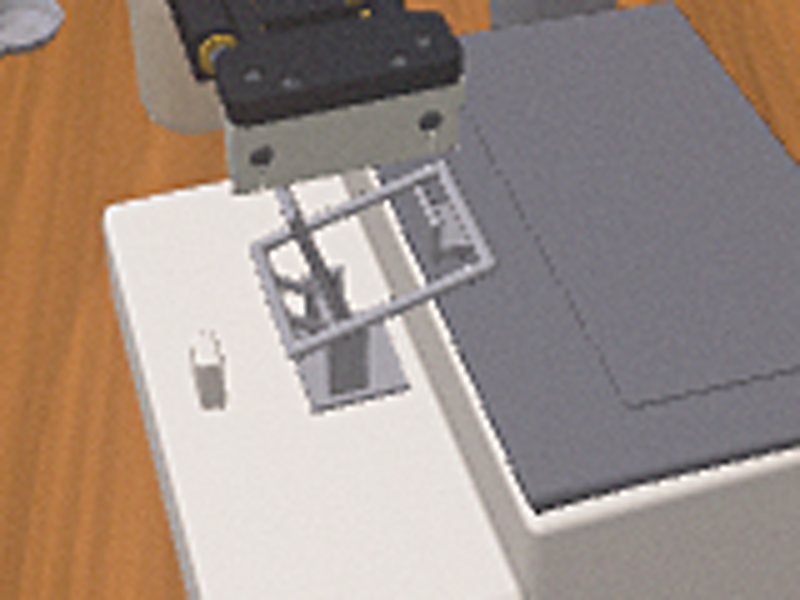

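View pics/d5.png

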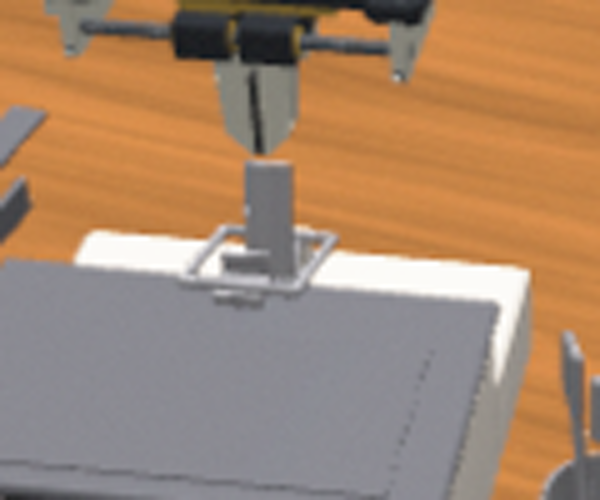

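The side and scene views confirm it: the loop frame surrounds the keeper and the lever is still upright. Next the fingertips go behind the lever, on the lid side.

{"op": "step_arm", "data": {
  "increments": "0 0 0 9 0 0 -1; 0 0 0 18 0 0 -1; 0 0 0 18 0 8 -1; 0 0 0 18 0 16 -1; 0 0 0 18 0 24 -1; 0 0 0 18 0 24 -1"
}}

```text
time: 5.8
tool_pos: [547.0, -248.3, 163.7]
tcp_rot: [-3.14, 0.001, 0.241]
contact_force: [0.3, -0.2, -0.1]
grip_width: 0.1
```

```bash
python3 cap.py 6 wrist side
python3 - <<'E'
import cv2
a=cv2.imread("pics/side6.png")[220:340,225:385];a=cv2.resize(a,None,fx=5,fy=5,interpolation=cv2.INTER_CUBIC);cv2.imwrite("pics/c6.png",a)
E
```

```text
{'time': 5.8, 'tool_pos': [546.999, -248.305, 163.715], 'tcp_rot': [-3.14, 0.001, 0.241], 'contact_force': [0.279, -0.203, -0.125], 'grip_width': 0.142, 'joint_positions': [-0.554, 0.554, 1.425, 0.0, 1.164, 0.777]}
```

View pics/c6.png

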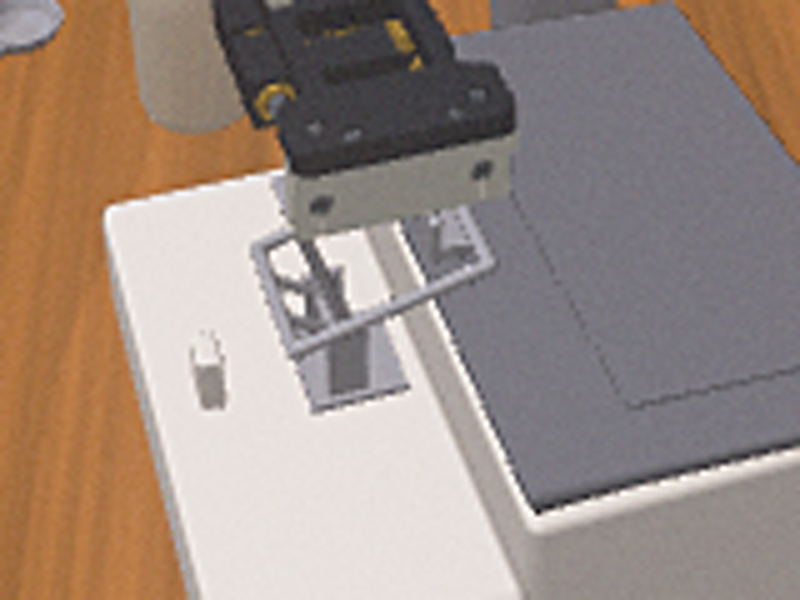

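View pics/wrist6.png

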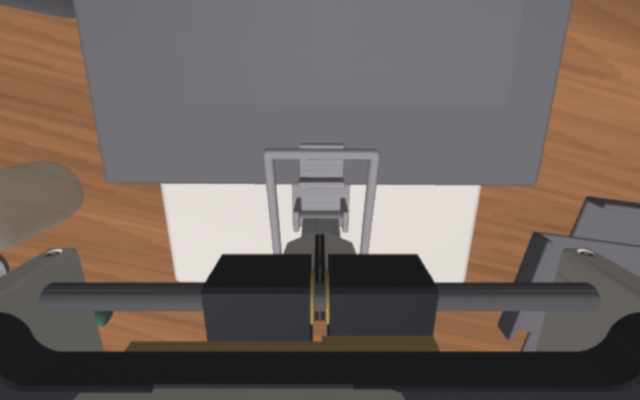

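{"op": "step_arm", "data": {
  "increments": "0 0 0 -9 0 0 -1; 0 0 0 -17 0 0 -1; 0 0 0 -22 0 2 -1; 0 0 0 -27 0 4 -1; 0 0 0 -31 0 6 -1; 0 0 0 -35 0 9 -1; 0 0 0 -39 0 12 -1; 0 0 0 -43 0 15 -1; 0 0 0 -43 0 15 -1"
}}

```text
time: 7.02
tool_pos: [505.5, -258.8, 149.5]
tcp_rot: [-3.141, 0.0, 0.241]
contact_force: [1.4, 0.3, 0.8]
grip_width: 0.3
```

```bash
python3 cap.py 7 wrist side
python3 - <<'E'
import cv2
a=cv2.imread("pics/side7.png")[220:340,225:385];a=cv2.resize(a,None,fx=5,fy=5,interpolation=cv2.INTER_CUBIC);cv2.imwrite("pics/c7.png",a)
E
```

```text
{'time': 7.025, 'tool_pos': [505.464, -258.792, 149.513], 'tcp_rot': [-3.141, 0.0, 0.241], 'contact_force': [1.352, 0.286, 0.849], 'grip_width': 0.267, 'joint_positions': [-0.608, 0.514, 1.542, -0.0, 1.086, 0.722]}
```

View pics/c7.png

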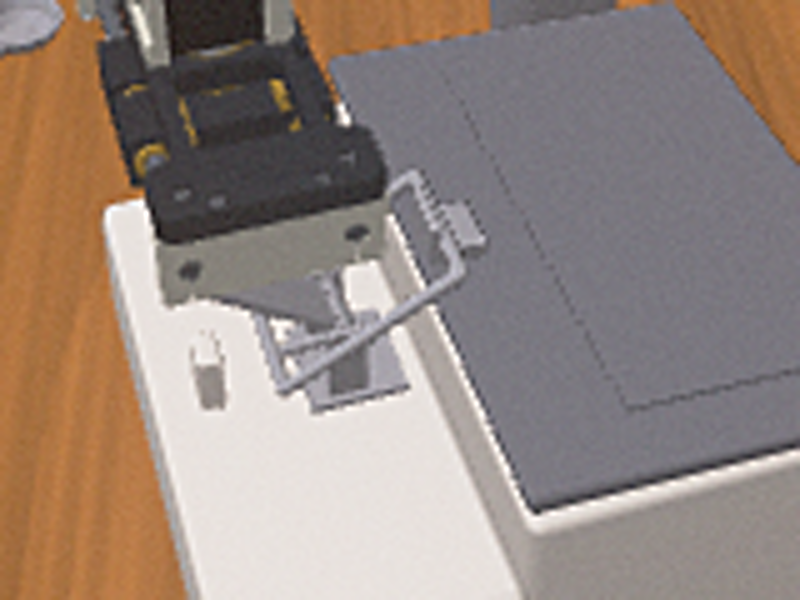

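View pics/wrist7.png

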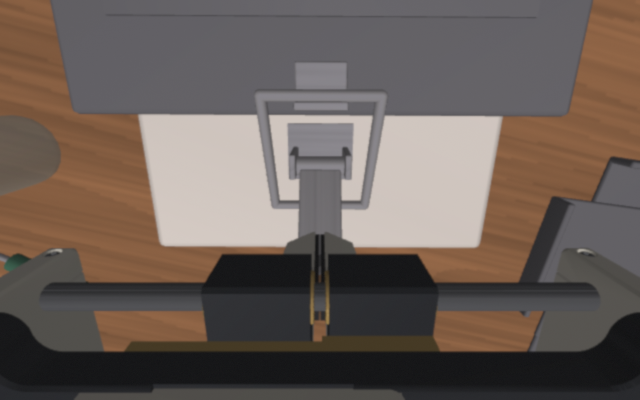

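The lever is swinging down and the bar (row 97) has been drawn up to the plate. I'll carry on down.

{"op": "step_arm", "data": {
  "increments": "0 0 0 -4 0 5 -1; 0 0 0 -7 0 9 -1; 0 0 0 -9 0 13 -1; 0 0 0 -11 0 18 -1; 0 0 0 -13 0 23 -1; 0 0 0 -14 0 27 -1; 0 0 0 -14 0 27 -1"
}}

```text
time: 8.0
tool_pos: [491.6, -262.0, 122.1]
tcp_rot: [-3.14, 0.001, 0.241]
contact_force: [-0.6, -0.2, -0.6]
grip_width: 0.6
```

```bash
python3 cap.py 8 wrist side
python3 - <<'E'
import cv2
a=cv2.imread("pics/side8.png")[220:340,225:385];a=cv2.resize(a,None,fx=5,fy=5,interpolation=cv2.INTER_CUBIC);cv2.imwrite("pics/c8.png",a)
E
```

```text
{'time': 8.0, 'tool_pos': [491.588, -261.962, 122.092], 'tcp_rot': [-3.14, 0.001, 0.241], 'contact_force': [-0.562, -0.238, -0.614], 'grip_width': 0.609, 'joint_positions': [-0.627, 0.53, 1.603, -0.0, 1.011, 0.703]}
```

View pics/c8.png

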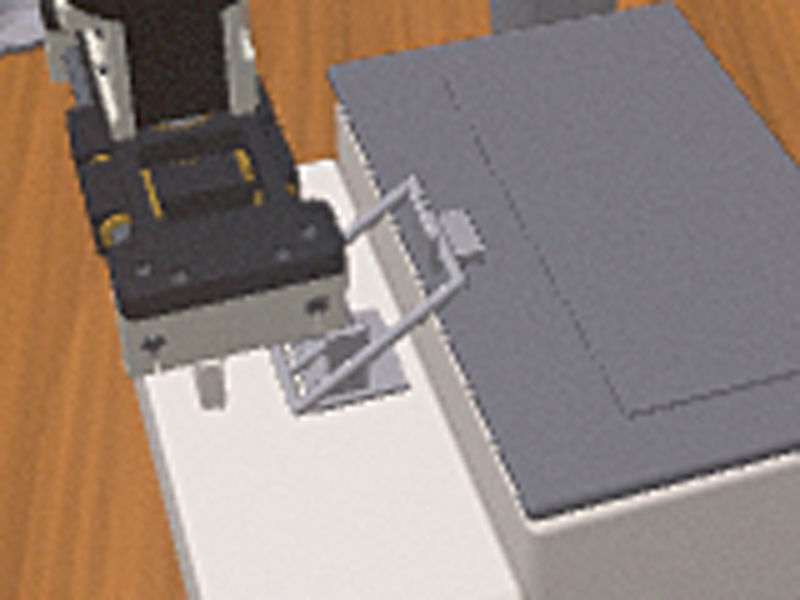

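View pics/wrist8.png

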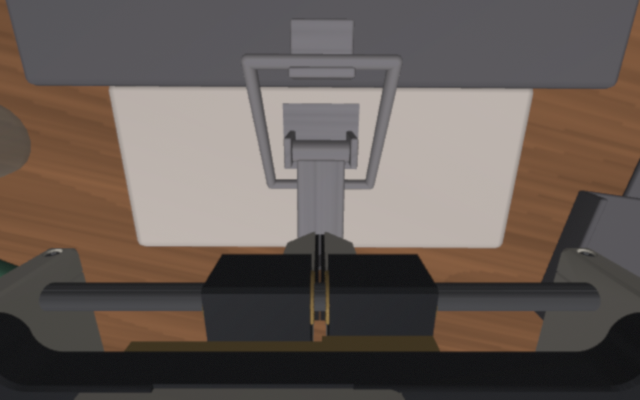

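{"op": "step_arm", "data": {
  "increments": "0 0 0 -1 0 3 -1; 0 0 0 -1 0 6 -1; 0 0 0 -1 0 8 -1; 0 0 0 -1 0 8 -1"
}}

```text
time: 8.6
tool_pos: [491.1, -262.3, 114.8]
tcp_rot: [-3.142, 0.0, 0.241]
contact_force: [-1.1, 0.2, 1.9]
grip_width: 0.1
```

{"op": "step_arm", "data": {
  "increments": "0 0 0 0 0 2 -1; 0 0 0 0 0 2 -1"
}}

```text
time: 8.85
tool_pos: [491.1, -262.4, 114.4]
tcp_rot: [3.141, -0.0, 0.241]
contact_force: [-5.0, 2.1, 14.1]
grip_width: 0.5
```

```bash
python3 cap.py 9 wrist side
python3 - <<'E'
import cv2
a=cv2.imread("pics/side9.png")[220:340,225:385];a=cv2.resize(a,None,fx=5,fy=5,interpolation=cv2.INTER_CUBIC);cv2.imwrite("pics/c9.png",a)
E
```

```text
{'time': 8.85, 'tool_pos': [491.119, -262.399, 114.362], 'tcp_rot': [3.141, -0.0, 0.241], 'contact_force': [-4.99, 2.106, 14.083], 'grip_width': 0.513, 'joint_positions': [-0.628, 0.538, 1.613, -0.0, 0.989, 0.702]}
```

View pics/c9.png

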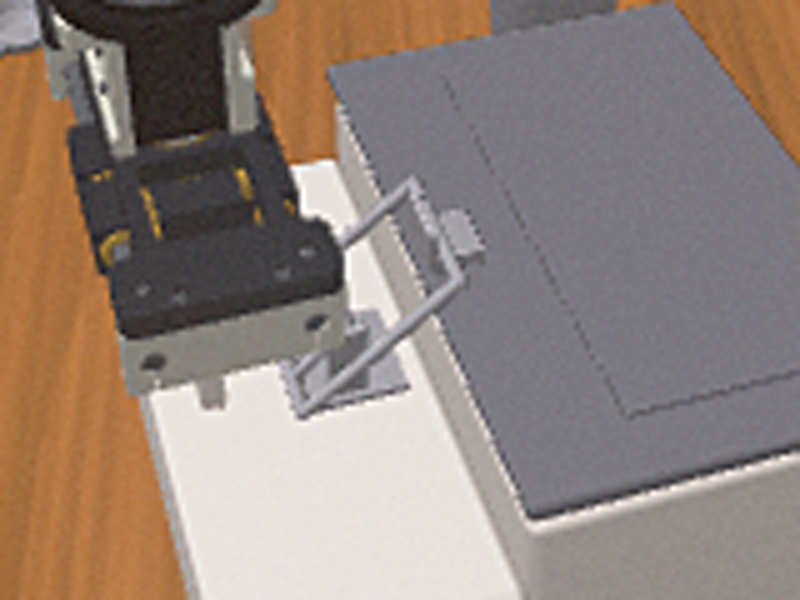

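The tip has stopped at z = 92.4 mm, which is the level height, with 14 N on it. One slightly firmer press, then lift off straight up.

{"op": "step_arm", "data": {
  "increments": "0 0 0 0 0 1.5 -1; 0 0 0 0 0 1.5 -1"
}}

```text
time: 9.2
tool_pos: [491.2, -262.5, 114.1]
tcp_rot: [3.14, -0.001, 0.241]
contact_force: [-8.7, 2.6, 23.2]
grip_width: 0.3
```

{"op": "step_arm", "data": {
  "increments": "0 0 0 0 0 -10 -1; 0 0 0 0 0 -40 -1; 0 0 0 -10 0 -80 -1; 0 0 0 -20 0 -120 -1; 0 0 0 -20 0 -120 -1; 0 0 0 -20 0 -120 -1"
}}

```text
time: 9.95
tool_pos: [471.6, -266.8, 230.4]
tcp_rot: [-3.141, 0.001, 0.241]
contact_force: [-1.3, -0.4, -0.0]
grip_width: 0.3
```

```bash
python3 cap.py 10 wrist side scene
python3 - <<'E'
import cv2
a=cv2.imread("pics/side10.png")[220:340,225:385];a=cv2.resize(a,None,fx=5,fy=5,interpolation=cv2.INTER_CUBIC);cv2.imwrite("pics/c10.png",a)
a=cv2.imread("pics/wrist10.png")[0:240,160:480];a=cv2.resize(a,None,fx=2.5,fy=2.5,interpolation=cv2.INTER_CUBIC);cv2.imwrite("pics/e10.png",a)
a=cv2.imread("pics/scene10.png")[140:240,190:310];a=cv2.resize(a,None,fx=5,fy=5,interpolation=cv2.INTER_CUBIC);cv2.imwrite("pics/d10.png",a)
E
```

```text
{'time': 9.95, 'tool_pos': [471.592, -266.812, 230.431], 'tcp_rot': [-3.141, 0.001, 0.241], 'contact_force': [-1.285, -0.384, -0.021], 'grip_width': 0.327, 'joint_positions': [-0.656, 0.388, 1.506, 0.0, 1.248, 0.674]}
```

View pics/c10.png

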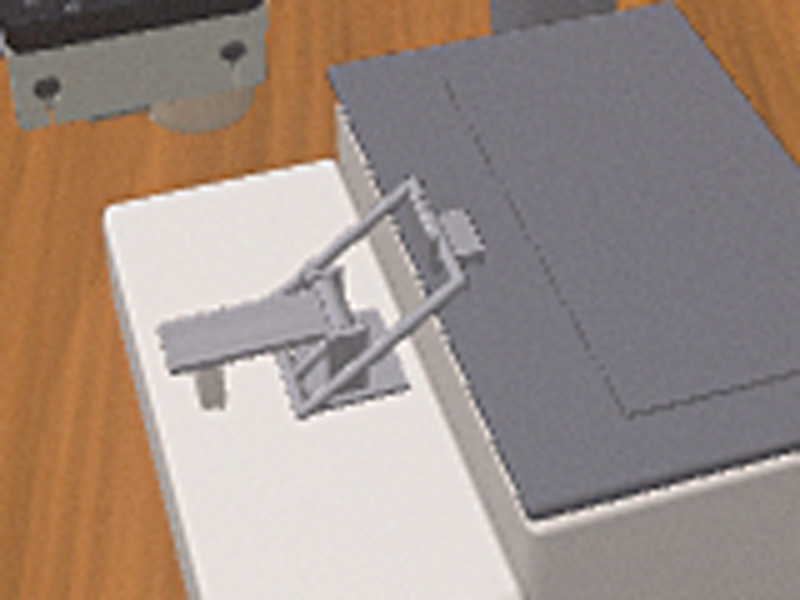

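View pics/e10.png

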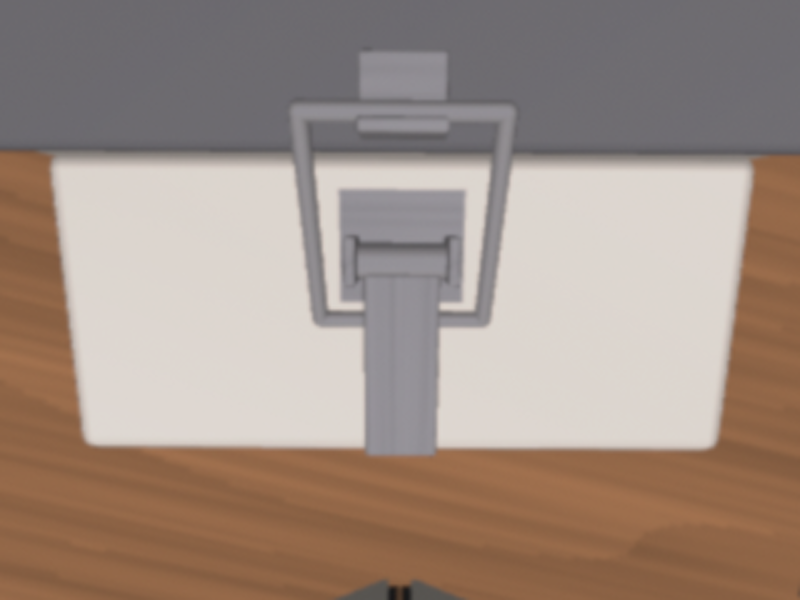

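View pics/d10.png

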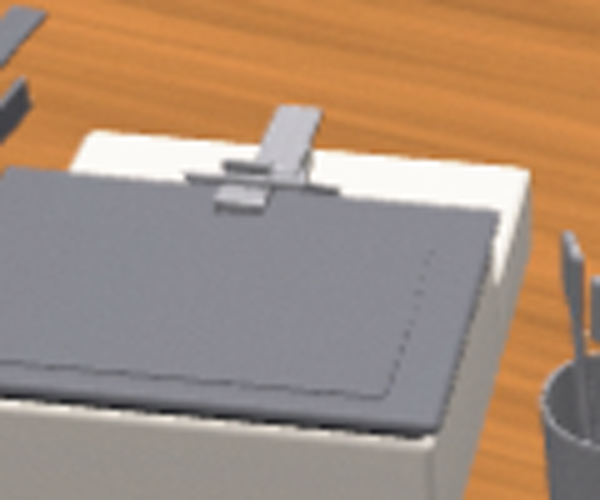

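The pictures show the bar just behind the plate and the lever lying flat. As a numeric check I'll triangulate the lever end, the hinge end and the bar.

```bash
python3 - <<'E'
from h import *
w=dict(np.load("pics/wrist10.npz"));s=dict(np.load("pics/side10.npz"));sc=dict(np.load("pics/scene10.npz"))
W=lambda u,v:np.array((160+u/2.5-.3,v/2.5-.3));D=lambda u,v:np.array((225+u/5-.4,220+v/5-.4));C=lambda u,v:np.array((190+u/5-.4,140+v/5-.4))
def tri(obs):
    f=least_squares(lambda X:np.r_[tuple((proj(X[None],c)[0]-m) for c,m in obs)],[500,-260,100.]);return f.x.round(1),np.abs(f.fun).max().round(1)
print("lever L(+y)",tri([(w,W(366,454)),(s,D(159,325)),(sc,C(321,110))]))
print("lever R(-y)",tri([(w,W(437,454)),(s,D(170,366)),(sc,C(280,105))]))
print("lever L hinge end",tri([(w,W(366,276)),(s,D(322,290))]))
print("lever R hinge end",tri([(w,W(437,276)),(s,D(335,328))]))
print("bar L",tri([(w,W(296,111)),(s,D(411,183)),(sc,C(338,190))]))
print("bar R",tri([(w,W(512,111)),(s,D(458,273)),(sc,C(188,178))]))
E
python3 cap.py 11 side wrist
python3 - <<'E'
import cv2,numpy as np
for n in("side","wrist"):
    a=cv2.imread(f"pics/{n}10.png").astype(int);b=cv2.imread(f"pics/{n}11.png").astype(int)
    print(n,(abs(a-b).max(2)>40).sum())
E
```

```text
lever L(+y) (array([ 475.1, -252.8,   90.1]), np.float64(1.1))
lever R(-y) (array([ 481.4, -277.5,   91.6]), np.float64(0.5))
lever L hinge end (array([ 536.4, -238.4,   89.7]), np.float64(1.3))
lever R hinge end (array([ 542.1, -261.7,   91.2]), np.float64(0.8))
bar L (array([ 577.4, -207.6,  114.3]), np.float64(5.3))
bar R (array([ 592.1, -269.1,  120.2]), np.float64(1.3))
{'time': 10.1, 'tool_pos': [471.507, -266.645, 229.769], 'tcp_rot': [-3.139, 0.002, 0.241], 'contact_force': [-0.154, -0.223, 0.075], 'grip_width': 0.328, 'joint_positions': [-0.656, 0.389, 1.507, 0.0, 1.248, 0.674]}
side 40
wrist 19
```

The lever is level to within about 1° (91 mm at the free end, 90 mm at the hinge end). Nothing moves between two looks, and the robot is clear of everything.

```bash
python3 -c "
from plant import *
print(close_job())"
```

```text
the job is handed in; nothing more can be done
None
```

The wide tub is latched and the job is handed in, at about 10 s of the 38 s allowed. I pushed the wire loop past upright with closed fingertips and it fell over the keeper. I then swung the lever down along its arc, pressed it against its stop with about 23 N, and lifted clear.

**Last checks:**
- **Loop:** the pictures showed the bar directly behind the keeper plate. With the lever still up, the loop was seen lying over the keeper for the first stage.
- **Lever:** its free end and hinge end came out at about 91 and 90 mm, so it is level to about 1°.
- **Steadiness:** nothing moved visibly after release, and the measured contact force was near zero.
- **Narrow tub:** the arm never went near it.

**What disagreed or was not measured:**
- **Bar position:** one end of the bar triangulated poorly (5 px residual), so its place behind the plate rests on the pictures.
- **Hinge and lever angle:** my early fits disagreed by several millimetres on the hinge, and put the starting lever angle outside the stated range. I followed the stated geometry and checked it by contact.
- **Lid angle:** I did not measure it directly. I infer it is tight from the flat lever and the seated bar.

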